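# Hang the washed paint brush in the tilted drying bracket

## Robot

A 6-joint arm with a two-finger parallel gripper is mounted at the origin on the work surface. World frame = base frame: x ahead of the robot, y to its left, z up, the work surface at z = 0. Lengths are in m, angles in rad, forces in N, time in s.
With the tool pointing down it reaches from about 0.25 to 0.725 m from the base axis. Payload 4 kg.
Tool frame: the origin (TCP) lies at the very end of the fingers, on their centre line; the grasp point (between the pads) lies 19 mm behind it; z points along the fingers, y is the line along which they close (so a half turn about z gives the same grasp; the last joint's range is limited). The gripper opens to 85 mm and grips with 20 to 120 N. Pads are 22 mm wide; open, the fingers measure 114 mm over their backs; the gripper's body (76 mm by 85 mm) begins 54 mm behind the grasp point. The pads swing forward as they close: fully open they stand 13 mm farther back than shut.
Start: joints at [1.105, 0.241, 0.005, 1.335, 0, 1.571], TCP at [0.225, 0.447, 0.231] pointing down, gripper open.
Joint ranges: [-2.72, 2.72], [-1.05, 1.87], [-1.09, 1.28], [-1.99, 2.15], [-1.42, 1.44], [-3.14, 3.14]. Speed limits (rad/s): [2.79, 2.79, 3.14, 3.14, 3.14, 3.14].

## Interface

Orientations are given as a unit quaternion [x, y, z, w].
In Python, from workcell import * gives the robot as it stands. The module is installed in compiled form; this text tells all that it offers.
- The arm moves only by the tool send_rows, never from a script. Its argument "steps" is text: rows parted by semicolons, each of 7 numbers parted by spaces: the opening, from -1 (shut) to 1 (fully open), then the shift along the world's x, y, z in m, then the turn, a rotation vector about the world's x, y, z in rad. A call has exactly 5 rows; each row shifts and turns the commanded pose from where the row before left it; what a row does not reach is not made up. A row lasts 1/12 s, in which the tool goes at most 41.7 mm and 7.16 degrees, less where a joint would pass 70% of its speed; a pose out of reach is approached as far as the arm can. A call is refused whole if a number of a shift passes 0.0417 or a number of a turn 0.125, either way. A call with a gripper value outside its range is refused whole. The fingers move at their own pace and stop on an object; the grip force is fixed at half the most. Time passes only in rows, so rows that do not move let the fingers close, or fill a call up. It gives the time, the measured TCP pose, the force, the opening and the grip force at its end, in the units of the state.
- get_obs(): the state, without advancing time (a new reading comes with each control period).
- camera(name): name is "scene" or "top" or "wrist"; returns a dict with "frame" (480x640x3 uint8, red, green, blue), "range_z" (480x640 float32, m along the optical axis (not along the pixel's ray), 0 where there is no reading), "camera_matrix" (3x3 intrinsics, pixels), "extrinsics" (4x4, takes a point from world to camera coordinates); the wrist camera has in their place "T_tool_cam" (4x4, takes a point from camera to tool coordinates, whose origin is the TCP and whose axes are the flange's). Camera axes: x right, y down, z forward; pixel columns grow to the right and rows downward; lengths in m; the calibration is good to about 2 mm. A picture is of the moment at which its call begins: read the wrist's pose just before it.
- job_done(): hands the job in; it is judged then, once.
The state is a dict: "clock": time; "joint_pos": joint angles; "joint_vel": joint speeds; "tau": joint torques, N m; "eef_pos": TCP position; "tool_rot": TCP orientation; "ft_force": force on the tool from outside, world axes, zero at the start; "ft_torque": the same for the moment, N m; "grip_width": finger opening in m; "grasp_force": force on a finger pad.
Only numpy, scipy, OpenCV 4.12 (cv2) and the standard library are available. Lean on these libraries where they do the work, as an engineer would, in place of code of your own. Each camera call takes 0.05 s, during which the arm holds its last target. There are 200 camera calls.

## Task

Put the washed paint brush away to dry: lift it off its wooden rest and slide its handle, end first, down through both eyelets of the slanting metal block, entering from the higher side, until the metal ferrule sits fully home against the upper eyelet, then let go. The block may stand a little to either side on its rail, so find the hole by sight or touch. Push gently so that the rail keeps the slant it is set to, and leave the jar, the bowl and the two painted panels where they stand.

Things in the scene. Friction and masses are not known exactly. Their poses are not given: they have to be found in the camera images.
- brush: flat paint brush 202 mm long, 70 g, stiff, lying level. Origin on its long axis at the shoulder between handle and ferrule; +x to the bristles, z up as it lies. Round wooden handle, 16 mm diameter, x = 0 to -110 mm, end tapered to 13 mm. Flat steel ferrule x = 0 to 50 mm, 36 mm wide (y), 16 mm thick (z): grip across its width near x = 27 mm. Dark bristles x = 50 to 92 mm, 34 x 16 mm
- handle_tip (a point): free end of the brush handle, on its axis; axes as the brush
- rest: fixed wooden brush rest, a 210 x 70 x 12 mm board (x = -40 to 170 mm from its origin, on the underside). Two blocks hold the brush, its axis 45 mm above the table: handle between cheeks at x = 5 mm, bristles on a flat block at x = 155 mm. The brush's shoulder is near x = 80 mm, handle towards -x; below the ferrule is only the board
- stand: fixed green stand: foot 120 (x) x 140 (y) x 14 mm, a post and a fork carrying the rail's hinge axle (along y) 110 mm above the table, straight above the origin (centre of the underside). +x is the side where the brush enters, the higher side of the eyelets
- jar: closed purple paint jar with metal lid, 62 mm diameter, 85 mm tall, standing loose; origin at the centre of its underside
- bowl: loose lime-green bowl, 100 mm across, 50 mm tall; origin at the centre of its underside
- red_panel: loose wooden panel 90 x 90 x 22 mm, white face, red edges, lying flat; origin at the centre of its underside
- blue_panel: loose wooden panel 90 x 90 x 22 mm, white face, dark blue edges, lying flat; origin at the centre of its underside
- rail (a joint): slant of the rail and its eyelets, rad: angle between the line through the two eyelets and level; 0 level, positive with the entry side (stand's +x) raised. A stiff friction hinge; about 20 N on an eyelet turns it
- entry_mid (a point): point on the slanting rail's frame: where the upper eyelet's centre (entry face) would be with the block in mid-rail, 28 mm ahead of and 30 mm above the axle. +x along the eyelets' line, outward and up, against entry; y along the rail; z square to both. The real eyelets lie up to 10 mm from it to either side along y; nothing measures that: look or feel
- exit_mid (a point): the same for the lower eyelet (exit face), 56 mm from entry_mid along -x. The eyelet block is a U: an aluminium upper and a dark steel lower plate, 8 mm thick, 56 mm wide (y), z = -22 to 22 mm, each with an 18.5 mm round hole in its middle, the two in line, on a 6 mm web. It slides stiffly along the rail (8 N)

How it is judged:
By the outcome, as a careful person would: the job done as asked, in the order asked, and still so for the second after the job is handed in, with the robot touching nothing.
It also fails if it takes over 64 s, if anything falls off the work surface, if the arm or the gripper's body presses on something with over 40 N, if the wrist force passes 120 N, or if a joint passes its speed limit or range.

## Working session

There is one attempt and no reset: what is moved stays moved. The work goes in short steps, Python scripts to look and compute and a tool call to move; the robot and the scene stay as the last step left them, time stands still between calls to the robot, and variables do not carry over. Pictures are saved under pics/ and viewed, at most 12 in all, crops included, and the job is handed in when it is done.

Besides the shell and the picture viewer there is one more tool, called after "Call:" as name(argument=value, ...), one argument or row to a line, values as JSON. send_rows: Moves the arm, as the interface text tells. Its arguments: {"type":"object","properties":{"steps":{"type":"string"}},"required":["steps"]}

```bash
mkdir -p pics; cat > h.py <<'E'
from workcell import *
import numpy as np, cv2
from scipy.spatial.transform import Rotation as R
def shot(n):
    o=get_obs(); c=camera(n); K=c["camera_matrix"]; z=c["range_z"]
    v,u=np.mgrid[0:480,0:640]
    P=np.stack([(u-K[0,2])/K[0,0]*z,(v-K[1,2])/K[1,1]*z,z],-1)
    if n=="wrist":
        T=np.eye(4);T[:3,:3]=R.from_quat(o["tool_rot"]).as_matrix();T[:3,3]=o["eef_pos"];T=T@c["T_tool_cam"]
    else: T=np.linalg.inv(c["extrinsics"])
    W=P@T[:3,:3].T+T[:3,3]; W[z==0]=np.nan
    return c["frame"],W,T,K
def save(p,f,s=1): cv2.imwrite(p,cv2.resize(f[:,:,::-1],None,fx=s,fy=s,interpolation=cv2.INTER_CUBIC))
E
python3 - <<'E'
from h import *
print(get_obs())
for n in("top","scene"):
    f,W,T,K=shot(n); save(f"pics/{n}.png",f); np.savez(f"{n}.npz",f=f,W=W,T=T,K=K); print(n,T.round(3),K)
E
```

```text
{'clock': 0.0, 'joint_pos': array([1.10503614e+00, 2.41395191e-01, 3.71116633e-03, 1.33522486e+00,
       3.88210033e-06, 1.57077403e+00]), 'joint_vel': array([ 0.00086635, -0.00014186,  0.00170916, -0.00175782, -0.00110967,
        0.00115351]), 'tau': array([ 9.27986148e-04, -3.72320116e+01,  2.52406722e+01,  1.71904225e-02,
        1.68148590e-04,  8.62006519e-07]), 'eef_pos': array([0.22425867, 0.44616112, 0.23041688]), 'tool_rot': array([ 2.30769850e-01,  9.73007791e-01, -1.02731588e-03, -2.45669280e-04]), 'ft_force': array([ 0.65969774,  0.81560279, -1.04997014]), 'ft_torque': array([-0.04291375, -0.00890294,  0.01576869]), 'grasp_force': 0.0, 'grip_width': 0.08511796467215295}
top [[-1.500e-02 -9.930e-01  1.180e-01  4.330e-01]
 [-1.000e+00  1.500e-02 -3.000e-03 -0.000e+00]
 [ 1.000e-03 -1.180e-01 -9.930e-01  1.327e+00]
 [ 0.000e+00  0.000e+00  0.000e+00  1.000e+00]] [[565.18434856   0.         318.66513476]
 [  0.         565.18434856 234.60785625]
 [  0.           0.           1.        ]]
scene [[-0.048  0.704 -0.708  1.374]
 [ 0.999  0.046 -0.022  0.002]
 [ 0.017 -0.709 -0.705  0.93 ]
 [ 0.     0.     0.     1.   ]] [[483.63686574   0.         317.43668964]
 [  0.         483.63686574 233.14923173]
 [  0.           0.           1.        ]]
```

View pics/top.png

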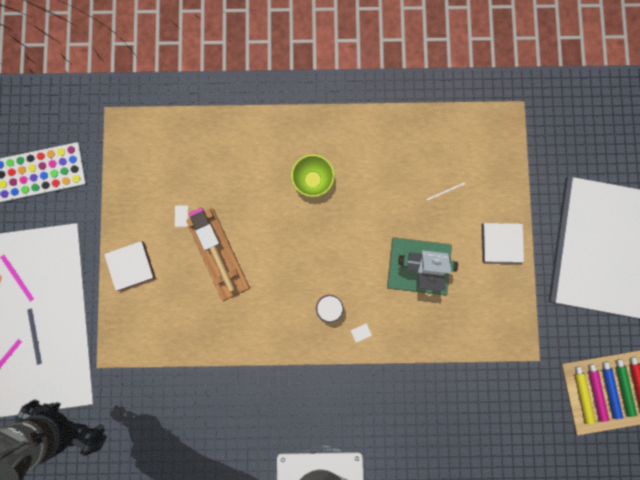

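View pics/scene.png

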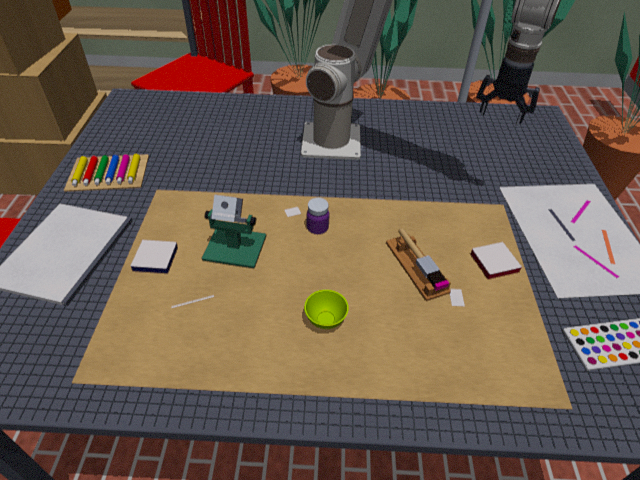

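The top view shows the brush at (195-232, 210-292), bristles at the upper end. The stand foot is at (420,265), with the aluminium plate at (436,260) and the dark plate at (432,283). In the scene view the entry hole, near (225,205), faces the camera, away from the robot.

```bash
python3 - <<'E'
from h import *
d=np.load("top.npz");f,W=d["f"],d["W"]
# stand foot: green
hsv=cv2.cvtColor(f,cv2.COLOR_RGB2HSV)
g=(hsv[...,0]>65)&(hsv[...,0]<95)&(hsv[...,1]>100)&(W[...,2]<.03)&(W[...,2]>.005)
g[:, :370]=0
P=W[g]; print("foot n",len(P),np.median(P[:,2])); 
r=cv2.minAreaRect(P[:,:2].astype(np.float32)*1000); print("foot rect",r)
def reg(u0,u1,v0,v1,z0,z1):
    m=np.zeros(f.shape[:2],bool); m[v0:v1,u0:u1]=1
    return m&(W[...,2]>z0)&(W[...,2]<z1)
m=reg(180,255,195,305,.005,.02); print("rest",cv2.minAreaRect(W[m][:,:2].astype(np.float32)*1000),np.median(W[m][:,2]))
m=reg(180,255,195,305,.042,.08)
P=W[m];c=P.mean(0);e=np.linalg.svd(P[:,:2]-c[:2],full_matrices=False)[2][0]
t=(P[:,:2]-c[:2])@e; s=(P[:,:2]-c[:2])@[-e[1],e[0]]
print("brush",c,e,t.min(),t.max())
for a in np.arange(t.min(),t.max(),.01):
    k=(t>=a)&(t<a+.01)
    if k.any(): print(round(a,3),k.sum(),s[k].min().round(4),s[k].max().round(4),np.median(P[k,2]).round(4),(c[:2]+e*(a+.005)+np.array([-e[1],e[0]])*np.median(s[k])).round(4),f[m][k].mean(0).round())
for nm,b in dict(jar=(310,350,290,330),bowl=(285,340,150,205),red=(100,160,235,295),blue=(478,530,215,270)).items():
    P=W[reg(*b,.012,.2)];print(nm,P.min(0).round(3),P.max(0).round(3))
for n in("top","scene"):
    d=np.load(n+".npz");f,W=d["f"],d["W"]
    b=(390,470,235,305) if n=="top" else (195,270,185,260)
    if n=="top": save("pics/c1.png",f[235:305,390:470],8)
    else: save("pics/c2.png",f[185:255,190:270],8)
E
```

```text
foot n 319 0.025514381978198886
foot rect ((223.9495086669922, -689.9751586914062), (105.16390228271484, 15.73450756072998), 9.080140113830566)
rest ((559.8485107421875, 235.55166625976562), (174.9963836669922, 257.9393310546875), 89.93753814697266) 0.010732203862154899
brush [0.5680766  0.24264864 0.05170373] [-0.90880822 -0.41721413] -0.0870627533501975 0.11725889734077076
-0.087 62 -0.0175 0.0168 0.0522 [0.6426 0.277 ] [198.  98. 160.]
-0.077 70 -0.0224 0.0236 0.0529 [0.6337 0.2725] [105.  86.  85.]
-0.067 66 -0.0221 0.0228 0.053 [0.6246 0.2683] [97. 86. 79.]
-0.057 66 -0.0168 0.0167 0.0535 [0.6151 0.2649] [92. 84. 79.]
-0.047 68 -0.018 0.0175 0.053 [0.6064 0.2599] [159. 156. 153.]
-0.037 71 -0.018 0.0179 0.0524 [0.597  0.2565] [214. 214. 212.]
-0.027 71 -0.0186 0.0175 0.0533 [0.5884 0.2512] [213. 212. 210.]
-0.017 72 -0.0182 0.0175 0.0533 [0.579  0.2478] [214. 214. 212.]
-0.007 70 -0.0188 0.0172 0.0526 [0.5698 0.2437] [214. 214. 212.]
0.003 57 -0.0177 0.0176 0.0524 [0.5608 0.2395] [187. 179. 165.]
0.013 30 -0.0077 0.0073 0.0513 [0.5521 0.2346] [186. 158. 114.]
0.023 31 -0.0084 0.0072 0.051 [0.5427 0.2309] [187. 157. 113.]
0.033 32 -0.008 0.0074 0.0505 [0.5335 0.227 ] [187. 157. 113.]
0.043 30 -0.0073 0.0071 0.0506 [0.5246 0.2225] [188. 159. 114.]
0.053 30 -0.0087 0.0068 0.051 [0.5156 0.2181] [187. 157. 113.]
0.063 31 -0.008 0.0072 0.05 [0.5066 0.2138] [188. 158. 114.]
0.073 61 -0.0233 0.0206 0.0473 [0.497  0.2107] [183. 143.  99.]
0.083 47 -0.0208 0.0204 0.0485 [0.4888 0.2045] [178. 143. 100.]
0.093 32 -0.008 0.0072 0.0504 [0.4789 0.2021] [186. 156. 112.]
0.103 31 -0.0087 0.0072 0.0513 [0.4701 0.1974] [185. 155. 111.]
0.113 15 -0.0077 0.0074 0.0509 [0.461  0.1932] [169. 140. 100.]
jar [ 0.39  -0.054  0.049] [0.448 0.005 0.094]
bowl [ 0.675 -0.039  0.012] [0.773 0.058 0.057]
red [0.467 0.38  0.013] [0.58  0.494 0.031]
blue [ 0.518 -0.479  0.012] [ 0.61  -0.385  0.031]
```

View pics/c2.png

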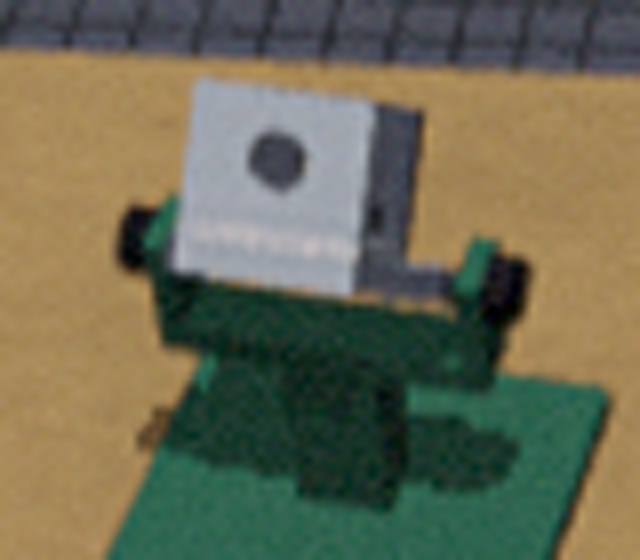

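The entry face shows clearly; the hole is at about (224.5,205) in the scene image. Now I'll fit the plate plane and hole.

```bash
python3 - <<'E'
from h import *
out={}
for n in("scene","top"):
    d=np.load(n+".npz");f,W,T,K=d["f"],d["W"],d["T"],d["K"]
    hsv=cv2.cvtColor(f,cv2.COLOR_RGB2HSV); 
    box=np.zeros(f.shape[:2],bool)
    if n=="scene": box[180:262,195:272]=1
    else: box[230:305,380:465]=1
    g=(box&(hsv[...,0]>60)&(hsv[...,0]<95)&(hsv[...,1]>90)&(W[...,2]<.022)&(W[...,2]>.006))
    P=W[g];print(n,"foot",g.sum(),np.median(P[:,2]),cv2.minAreaRect(P[:,:2].astype(np.float32)*1000))
    hi=box&(W[...,2]>.09)
    if n=="scene":
        a=box&(W[...,2]>.115)&(f.min(-1)>140)
        P=W[cv2.erode(a.astype(np.uint8),np.ones((3,3)))>0]
        for _ in range(3):
            c=P.mean(0);nn=np.linalg.svd(P-c)[2][2]; nn*=np.sign(nn[0]); r=(P-c)@nn; P=P[abs(r)<.004]
        print("plate",a.sum(),len(P),c,nn,"slant",np.degrees(np.arctan2(nn[2],np.hypot(*nn[:2]))),"yaw",np.degrees(np.arctan2(nn[1],nn[0])),r.std())
        # hole
        gr=cv2.cvtColor(f,cv2.COLOR_RGB2GRAY).astype(float)
        sub=gr[198:213,217:233];w=np.clip(170-sub,0,None)
        vv,uu=np.mgrid[198:213,217:233];u=(w*uu).sum()/w.sum();v=(w*vv).sum()/w.sum();print(u,v,sub.astype(int))
        ray=T[:3,:3]@[(u-K[0,2])/K[0,0],(v-K[1,2])/K[1,1],1];o=T[:3,3]
        print("hole",o+ray*((c-o)@nn)/(ray@nn))
        y=np.cross([0,0,1],nn);y/=np.linalg.norm(y);z=np.cross(nn,y)
        Q=W[a];s=(Q-c)@y;t=(Q-c)@z
        for q in(s,t):print(np.percentile(q,[1,99]))
        print("mid",c+y*(np.percentile(s,1)+np.percentile(s,99))/2+z*(np.percentile(t,1)+np.percentile(t,99))/2)
E
```

```text
scene foot 1364 0.014367828006909666 ((514.2373657226562, -240.525634765625), (144.54673767089844, 115.53073120117188), 86.21105194091797)
plate 483 301 [ 0.51709708 -0.25292698  0.14497725] [ 0.73386207 -0.11300895  0.66983239] slant 42.05413011011464 yaw -8.754330116695566 0.0018015607678313684
224.33668056081848 204.70954907161803 [[166 166 165 166 165 164 166 165 167 166 166 165 162 169 163 165]
 [163 163 164 163 165 169 167 161 167 167 166 168 165 166 166 165]
 [165 166 163 166 165 167 158 156 162 167 167 166 162 163 166 166]
 [166 161 164 167 165 146 121 116 135 151 161 168 163 165 165 166]
 [164 165 169 168 145  86  61  72  73  92 136 169 165 166 164 164]
 [164 167 165 163 112  62  70  68  66  69  85 156 169 164 166 166]
 [163 166 168 162  85  60  63  67  70  62  55 131 165 169 166 164]
 [164 161 167 158  81  67  72  72  66  64  59 147 166 167 165 164]
 [164 163 169 162 110  79  67  67  68  65  74 153 169 163 164 164]
 [165 167 165 166 156 120  77  67  72  75 112 159 166 165 164 165]
 [168 167 164 166 171 155 131 105  95 126 151 169 167 163 162 165]
 [168 165 165 168 169 169 167 154 145 165 166 164 164 163 164 165]
 [165 165 166 168 167 169 167 167 165 166 168 166 165 164 162 163]
 [165 163 163 164 162 162 164 165 162 169 163 165 164 166 165 168]
 [168 166 169 166 165 161 163 160 161 160 161 160 162 163 159 165]]
hole [ 0.51080793 -0.25044985  0.1522855 ]
[-0.02612396  0.02802324]
[-0.02665559  0.03014213]
mid [ 0.51608752 -0.25181069  0.14627165]
top foot 269 0.014125025314718487 ((511.8612060546875, -235.0933074951172), (127.7330322265625, 108.86942291259766), 82.09799194335938)
```

Call:
send_rows(
  steps="1 0.0241 -0.013 -0.0067 0 0 0.06;1 0.0241 -0.013 -0.0067 0 0 0.06;1 0.0241 -0.013 -0.0067 0 0 0.06;1 0.0241 -0.013 -0.0067 0 0 0.06;1 0.0241 -0.013 -0.0067 0 0 0.06",
)

```text
clock: 0.52
eef_pos: [0.3458, 0.3808, 0.197]
tool_rot: [0.081, 0.997, -0.0, -0.0]
ft_force: [-0.7, 0.3, 0.3]
grip_width: 0.0858
grasp_force: 0.0
```

Call:
send_rows(
  steps="1 0.0241 -0.013 -0.0067 0 0 0.06;1 0.0241 -0.013 -0.0067 0 0 0.06;1 0.0241 -0.013 -0.0067 0 0 0.06;1 0.0241 -0.013 -0.0067 0 0 0.06;1 0.0241 -0.013 -0.0067 0 0 0.06",
)

```text
clock: 0.93
eef_pos: [0.4663, 0.3157, 0.1634]
tool_rot: [-0.069, 0.998, -0.0, -0.001]
ft_force: [-0.2, 0.6, -0.6]
grip_width: 0.0855
grasp_force: 0.0
```

Call:
send_rows(
  steps="1 0.0241 -0.013 -0.0067 0 0 0.06;1 0.0241 -0.013 -0.0067 0 0 0.06;1 0.0241 -0.013 -0.0067 0 0 0.06;1 0.0241 -0.013 -0.0067 0 0 0.06;1 0.0241 -0.013 -0.0067 0 0 0.06",
)

```text
clock: 1.35
eef_pos: [0.5868, 0.2508, 0.1297]
tool_rot: [-0.217, 0.976, -0.0, -0.001]
ft_force: [-0.4, 0.6, -0.5]
grip_width: 0.0855
grasp_force: 0.0
```

Call:
send_rows(
  steps="1 0 0 0 0 0 0;1 0 0 0 0 0 0;1 0 0 0 0 0 0;1 0 0 0 0 0 0;1 0 0 0 0 0 0",
)

```text
clock: 1.77
eef_pos: [0.5853, 0.2526, 0.1313]
tool_rot: [-0.216, 0.976, 0.0, 0.0]
ft_force: [0.0, 0.2, -0.9]
grip_width: 0.0853
grasp_force: 0.0
```

```bash
python3 - <<'E'
from h import *
o=get_obs();print(o["eef_pos"],R.from_quat(o["tool_rot"]).as_matrix().round(3))
c=camera("wrist");print(c["T_tool_cam"].round(3),c["camera_matrix"])
f,W,T,K=shot("wrist");save("pics/w1.png",f)
m=(W[...,2]>.043)&(W[...,2]<.06)
P=W[m];lo=(f[m].min(1)>150)&(f[m].max(1).astype(int)-f[m].min(1)<25)
F=P[lo];print(m.sum(),lo.sum())
print(F.mean(0),cv2.minAreaRect(F[:,:2].astype(np.float32)*1000),F.min(0),F.max(0),np.median(F[:,2]))
E
```

```text
[0.5852935  0.25257237 0.13131172] [[-0.907 -0.422  0.   ]
 [-0.422  0.907  0.   ]
 [-0.     0.    -1.   ]]
[[ 0.001 -0.959 -0.285  0.072]
 [ 1.     0.001 -0.001  0.001]
 [ 0.002 -0.285  0.959 -0.143]
 [ 0.     0.     0.     1.   ]] [[428.32711917   0.         323.30302853]
 [  0.         428.32711917 238.99392984]
 [  0.           0.           1.        ]]
17340 4270
[0.58744874 0.25144883 0.0530851 ] ((585.9808959960938, 250.32290649414062), (44.94160079956055, 35.34137725830078), 24.662572860717773) [0.55844095 0.2275868  0.05052825] [0.6121142  0.27484315 0.05565978] 0.05307954978948422
```

View pics/w1.png

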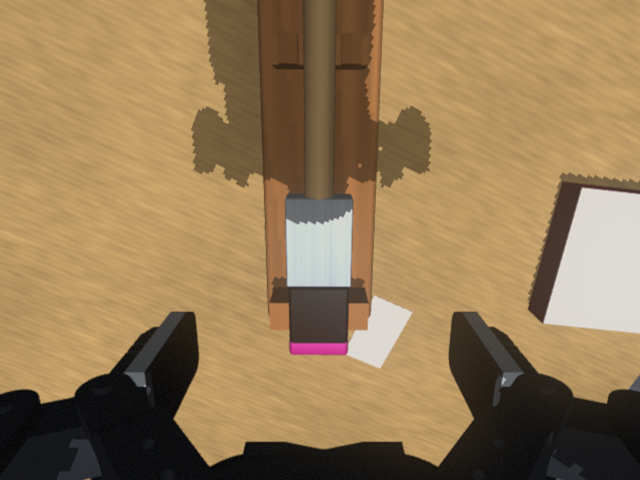

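The ferrule is centred at about (319,240) between the fingers, yaw about 25 degrees, matching the plan. Next is the descent and close.

Call:
send_rows(
  steps="1 0 -0.001 -0.0212 0 0 0;1 0 0 -0.0212 0 0 0;1 0 0 -0.0212 0 0 0;1 0 0 -0.0212 0 0 0;1 0 0 -0.0212 0 0 0",
)

```text
clock: 2.28
eef_pos: [0.5858, 0.2514, 0.0245]
tool_rot: [-0.216, 0.976, 0.0, 0.0]
ft_force: [0.2, 1.0, 0.3]
grip_width: 0.0854
grasp_force: 0.0
```

Call:
send_rows(
  steps="1 0 0 0 0 0 0;1 0 0 0 0 0 0;-1 0 0 0 0 0 0;-1 0 0 0 0 0 0;-1 0 0 0 0 0 0",
)

```text
clock: 2.7
eef_pos: [0.5873, 0.2514, 0.0268]
tool_rot: [-0.215, 0.977, 0.0, 0.002]
ft_force: [0.5, 0.2, -0.0]
grip_width: 0.0515
grasp_force: 0.0
```

Call:
send_rows(
  steps="-1 0 0 0 0 0 0;-1 0 0 0 0 0 0;-1 0 0 0 0 0 0;-1 0 0 0 0 0 0;-1 0 0 0 0 0 0",
)

```text
clock: 3.12
eef_pos: [0.5871, 0.2512, 0.0265]
tool_rot: [-0.215, 0.977, 0.0, 0.001]
ft_force: [-0.4, 0.1, 5.3]
grip_width: 0.035
grasp_force: 60.5
```

Call:
send_rows(
  steps="-1 0 0 0.01 0 0 0;-1 0 0 0.03 0 0 0;-1 0 0 0.04 0 0 0;-1 0 0 0.04 0 0 0;-1 0 0 0.04 0 0 0",
)

```text
clock: 3.53
eef_pos: [0.5853, 0.2504, 0.1864]
tool_rot: [-0.215, 0.977, -0.0, -0.001]
ft_force: [0.9, 0.8, -0.9]
grip_width: 0.0349
grasp_force: 59.9
```

Call:
send_rows(
  steps="-1 0 -0.03 0.016 0 0 -0.107;-1 0 -0.03 0.016 0 0 -0.107;-1 0 -0.03 0.016 0 0 -0.107;-1 0 -0.03 0.016 0 0 -0.107;-1 0 -0.03 0.011 0 0 -0.107",
)

```text
clock: 3.95
eef_pos: [0.586, 0.0995, 0.262]
tool_rot: [0.053, 0.999, 0.0, 0.001]
ft_force: [1.0, -0.6, -1.3]
grip_width: 0.0353
grasp_force: 59.9
```

Call:
send_rows(
  steps="-1 0.0142 -0.03 0 -0.011 -0.104 0;-1 0.0142 -0.03 0 -0.011 -0.104 0;-1 0.0142 -0.03 0 -0.011 -0.104 0;-1 0.0142 -0.03 0 -0.011 -0.104 0;-1 0.0142 -0.03 0 -0.011 -0.104 0",
)

```text
clock: 4.37
eef_pos: [0.6572, -0.0508, 0.2616]
tool_rot: [0.049, 0.964, -0.015, 0.261]
ft_force: [-0.1, 0.0, -1.1]
grip_width: 0.0347
grasp_force: 59.9
```

Call:
send_rows(
  steps="-1 0 -0.036 0 -0.011 -0.104 0;-1 0 -0.036 0 -0.011 -0.104 0;-1 0 -0.036 0 0 0 0;-1 0 -0.036 0 0 0 0;-1 0 -0.036 0 0 0 0",
)

```text
clock: 4.78
eef_pos: [0.6547, -0.2301, 0.2584]
tool_rot: [0.047, 0.933, -0.019, 0.356]
ft_force: [1.1, 0.4, 0.1]
grip_width: 0.0352
grasp_force: 59.9
```

Call:
send_rows(
  steps="-1 0 -0.02 0 0 0 0;-1 0 -0.016 0 0 0 0;-1 0 0 0 0 0 0;-1 0 0 0 0 0 0;-1 0 0 0 0 0 0",
)

```text
clock: 5.2
eef_pos: [0.6567, -0.2646, 0.2595]
tool_rot: [0.047, 0.933, -0.019, 0.357]
ft_force: [-0.6, 0.7, -1.1]
grip_width: 0.0353
grasp_force: 59.9
```

```bash
python3 - <<'E'
from h import *
o=get_obs();print(o["eef_pos"],R.from_quat(o["tool_rot"]).as_matrix().round(3),o["joint_pos"].round(3))
f,W,T,K=shot("wrist");save("pics/w2.png",f);np.savez("w2.npz",f=f,W=W,T=T,K=K)
E
```

```text
[ 0.65665393 -0.26462019  0.25945689] [[-0.741  0.101  0.664]
 [ 0.074  0.995 -0.07 ]
 [-0.668 -0.002 -0.744]] [-0.491  0.193 -0.252  0.432  0.255 -0.298]
```

View pics/w2.png

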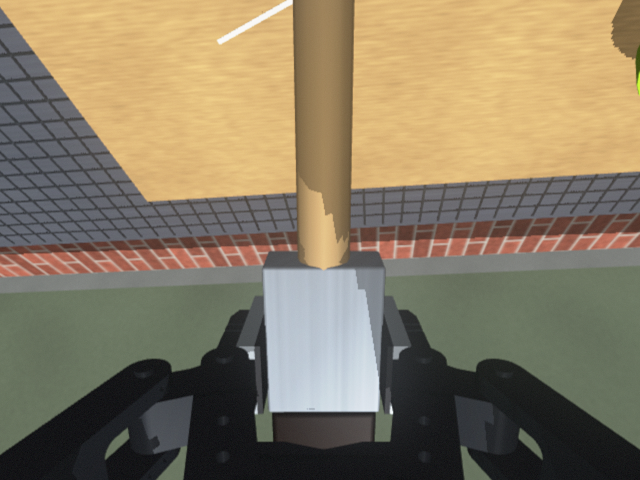

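The wrist view shows the handle straight in the grip, but its tip and the hole are out of view (off the top at column 325). I'll use the scene camera for both, so its calibration error cancels.

```bash
cat > m.py <<'E'
from h import *
def avg(n,k):
    S=[shot(n) for _ in range(k)]
    return np.mean([s[0] for s in S],0), np.nanmedian([s[1] for s in S],0),S[0][2],S[0][3]
E
python3 - <<'E'
from m import *
for n in("scene","top"):
    f,W,T,K=avg(n,6);np.savez(n+"2.npz",f=f,W=W,T=T,K=K)
    if n=="scene":save("pics/s2.png",f[140:260,180:300].astype(np.uint8),5)
    o=get_obs();A=o["eef_pos"];M=R.from_quat(o["tool_rot"]).as_matrix()
    L=(W-A)@M; L[...,2]+=.019   # grasp frame; handle along +x 27..137
    h=(L[...,0]>.035)&(L[...,0]<.133)&(abs(L[...,1])<.02)&(abs(L[...,2])<.02)&(f[...,0]-f[...,2]>40)
    Q=L[h];print(n,h.sum())
    # fit cylinder axis r=8
    from scipy.optimize import least_squares
    def res(p):
        x=Q[:,0]-.085; y=Q[:,1]-p[0]-p[1]*x; z=Q[:,2]-p[2]-p[3]*x
        return np.hypot(y,z)-.008
    s=least_squares(res,[0,0,0,0],loss="soft_l1",f_scale=.001);print("axis y,dy,z,dz at x=85:",s.x.round(4),np.std(s.fun))
    c=(L[...,0]>.09)&(L[...,0]<.17)&(abs(L[...,1])<.02)&(abs(L[...,2])<.02)&(f[...,0]-f[...,2]>40)
    print("tip x",np.percentile(L[c][:,0],[90,97,99,100]))
E
```

```text
scene 3
axis y,dy,z,dz at x=85: [-0.0018  0.0144  0.001  -0.0162] 1.0559220865661334e-09
tip x [0.11995061 0.12246455 0.12318282 0.12354195]
top 27
axis y,dy,z,dz at x=85: [ 0.0023 -0.0082  0.0005  0.0169] 0.0008501641580098791
tip x [0.13152294 0.13333932 0.13355207 0.13365845]
```

View pics/s2.png

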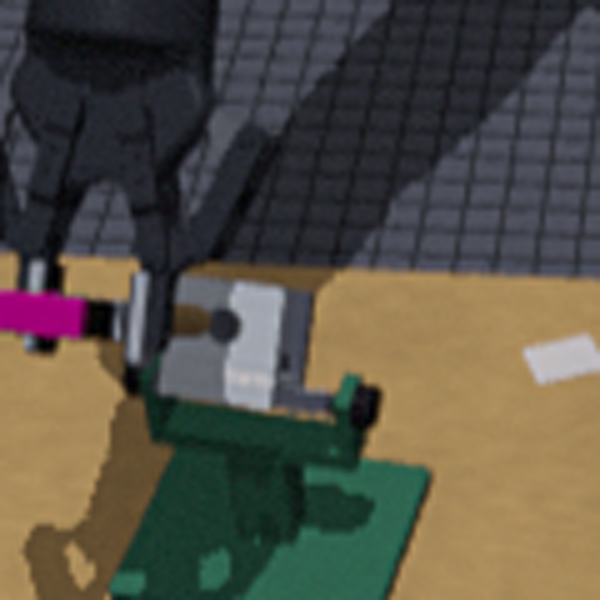

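The tip shows between finger and hole at about full-image (221,204), just left of the hole at (224.3,204.7). Next: the brush axis from wrist depth, and plate planes from both cameras.

```bash
python3 - <<'E'
from m import *
from scipy.optimize import least_squares
o=get_obs();A=o["eef_pos"];M=R.from_quat(o["tool_rot"]).as_matrix();print(A)
f,W,T,K=avg("wrist",4)
L=(W-A)@M; L[...,2]+=.019
h=(L[...,0]>.033)&(L[...,0]<.12)&(abs(L[...,1])<.015)&(abs(L[...,2])<.02)
Q=L[h]
def res(p):
    x=Q[:,0]-.06
    return np.hypot(Q[:,1]-p[0]-p[1]*x,Q[:,2]-p[2]-p[3]*x)-.008
s=least_squares(res,[0,0,0,0],loss="soft_l1",f_scale=.001);p=s.x;print("wrist axis@60",h.sum(),Q[:,0].max(),p.round(4),np.std(s.fun))
fe=(abs(L[...,1])<.013)&(abs(L[...,2]+.008)<.003)&(L[...,0]<.045)&(L[...,0]>0);print("shoulder x",np.percentile(L[fe][:,0],[95,99,100]), "ferr z",np.median(L[fe][:,2]))
a=(L[...,1]>-.013)&(L[...,1]<.013)&(L[...,0]<.022)&(L[...,0]>-.01);print("ferrule face slope",np.polyfit(L[a][:,0],L[a][:,2],1))
def loc(x): return A+M@np.array([x,p[0]+p[1]*(x-.06),p[2]+p[3]*(x-.06)-.019])
tip=loc(.137);print("tip",tip,"brush dir",(loc(0)-loc(.1))/.1)
E=lambda T:np.linalg.inv(T)
for fn in("scene","scene2","top","top2"):
    d=np.load(fn+".npz");f,W,T,K=d["f"].astype(float),d["W"],d["T"],d["K"]
    def proj(P):
        q=E(T)@np.append(P,1);return K[0,0]*q[0]/q[2]+K[0,2],K[1,1]*q[1]/q[2]+K[1,2]
    print(fn,"tip px",np.round(proj(tip),2),"hole px",np.round(proj([.5108,-.2504,.1523]),2))
    n0=np.array([.74,-.08,.67]);B=W-[.5108,-.2504,.1523]
    y0=np.cross([0,0,1],n0);y0/=np.linalg.norm(y0);z0=np.cross(n0,y0)
    a=(abs(B@n0)<.008)&(abs(B@y0)<.025)&(abs(B@z0)<.019)&(np.hypot(B@y0,B@z0)>.011)&(f.max(-1)-f.min(-1)<35)
    P=W[a]
    for _ in range(4):
        c=P.mean(0);nn=np.linalg.svd(P-c)[2][2];nn*=np.sign(nn[0]);r=(P-c)@nn;P=P[abs(r)<max(.0015,2*r.std())]
    # height at hole centre
    print("  plane",len(P),nn.round(3),"slant",np.degrees(np.arcsin(nn[2])).round(2),"yaw",np.degrees(np.arctan2(nn[1],nn[0])).round(2),"off",((np.array([.5108,-.2504,.1523])-c)@nn).round(4),r.std().round(4))
    g=(W[...,2]>.009)&(W[...,2]<.019)&(abs(W[...,0]-.51)<.09)&(abs(W[...,1]+.24)<.09)&(f[...,1]-f[...,0]>25)
    m=cv2.morphologyEx(g.astype(np.uint8),cv2.MORPH_OPEN,np.ones((3,3)))>0
    print("  foot",m.sum(),cv2.minAreaRect(W[m][:,:2].astype(np.float32)*1000))
E
```

```text
[ 0.65707078 -0.265216    0.2597831 ]
wrist axis@60 14477 0.09980457788027725 [ 0.0007 -0.0027  0.0006 -0.0022] 0.00030100599446631943
shoulder x [0.04117872 0.04421566 0.04498216] ferr z -0.007428663512963948
ferrule face slope [-1.20640833 -0.01954772]
tip [ 0.54338503 -0.25332899  0.18201652] brush dir [ 0.74192162 -0.07115876  0.66670879]
scene tip px [218.99 204.34] hole px [224.36 204.7 ]
  plane 219 [ 0.745 -0.104  0.659] slant 41.21 yaw -7.94 off -0.0002 0.0017
  foot 1366 ((514.3987426757812, -240.28421020507812), (138.28021240234375, 122.06877136230469), 82.92877197265625)
scene2 tip px [218.99 204.34] hole px [224.36 204.7 ]
  plane 201 [ 0.742 -0.109  0.662] slant 41.46 yaw -8.33 off 0.0 0.0009
  foot 1436 ((513.7371826171875, -240.8955078125), (138.52264404296875, 119.80673217773438), 82.19268035888672)
top tip px [441.5  245.39] hole px [437.64 262.4 ]
  plane 190 [ 0.739 -0.106  0.666] slant 41.74 yaw -8.17 off -0.0001 0.0011
  foot 994 ((512.9214477539062, -236.596923828125), (135.4248504638672, 115.70394134521484), 82.36874389648438)
top2 tip px [441.5  245.39] hole px [437.64 262.4 ]
  plane 203 [ 0.742 -0.102  0.663] slant 41.52 yaw -7.82 off 0.0 0.0006
  foot 993 ((513.170166015625, -232.65919494628906), (127.74244689941406, 116.20323944091797), 81.93710327148438)
```

```bash
python3 - <<'E'
from m import *
d=np.load("top.npz");f,W,T,K=d["f"].astype(float),d["W"],d["T"],d["K"]
n=np.array([.742,-.104,.663]);n/=np.linalg.norm(n);H=np.array([.5108,-.2504,.1523])
y=np.cross([0,0,1],n);y/=np.linalg.norm(y);z=np.cross(n,y)
# rectify plate face in plate coordinates (0.25mm/px, +-35mm) from each camera
g=(np.arange(-35,35,.25))*1e-3
out=[]
for fn in("scene","top","scene2","top2"):
    d=np.load(fn+".npz");f,T,K=d["f"].astype(np.float32),d["T"],d["K"]
    Y,Z=np.meshgrid(g,-g);P=H+Y[...,None]*y+Z[...,None]*z
    q=(P-T[:3,3])@T[:3,:3];u=K[0,0]*q[...,0]/q[...,2]+K[0,2];v=K[1,1]*q[...,1]/q[...,2]+K[1,2]
    I=cv2.remap(f,u.astype(np.float32),v.astype(np.float32),cv2.INTER_CUBIC)
    out.append(np.clip(I,0,255).astype(np.uint8))
    G=I.mean(-1)
    c=(np.hypot(Y,Z)<.014);w=np.where(c,np.clip(np.median(G[c&(np.hypot(Y,Z)>.0115)])-8-G,0,None),0)
    print(fn,"hole centroid mm",(w*Y).sum()/w.sum()*1e3,(w*Z).sum()/w.sum()*1e3)
    row=G[40:80].mean(0) ;gr=np.gradient(cv2.GaussianBlur(row[None],(0,0),3)[0]);L=np.argmax(abs(gr[:80]));Rr=200+np.argmax(abs(gr[200:]));print("  y edges",g[L]*1e3,g[Rr]*1e3)
    col=G[:,60:100].mean(1);gr=np.gradient(cv2.GaussianBlur(col[None],(0,0),3)[0]);L=np.argmax(abs(gr[:100]));Rr=180+np.argmax(abs(gr[180:]));print("  z edges",-g[L]*1e3,-g[Rr]*1e3)
im=np.hstack([cv2.resize(o,(280,280)) for o in out[:2]])
ts=[]
for fn,t in(("scene2",(218.99,204.34)),("top2",(441.5,245.39))):
    f=np.load(fn+".npz")["f"].astype(np.uint8);a,b=int(t[0])-17,int(t[1])-17
    c=cv2.resize(f[b:b+35,a:a+35],(280,280),interpolation=cv2.INTER_CUBIC)
    cv2.circle(c,(int((t[0]-a+.5)*8),int((t[1]-b+.5)*8)),3,(255,0,0),-1);ts.append(c)
save("pics/rect.png",np.vstack([im,np.hstack(ts)]))
E
```

```text
scene hole centroid mm -0.34870185358339145 0.2902549562119503
  y edges -29.0 27.75
  z edges 29.25 -26.5
top hole centroid mm 2.88217202501287 2.5983809793237493
  y edges -25.0 30.75
  z edges 32.0 -28.75
scene2 hole centroid mm -2.7514184133329764 0.049646279000446776
  y edges -25.25 27.75
  z edges 27.25 -10.0
top2 hole centroid mm -5.240025312579538 1.4087664560609892
  y edges -27.25 30.75
  z edges 31.5 -33.25
```

View pics/rect.png

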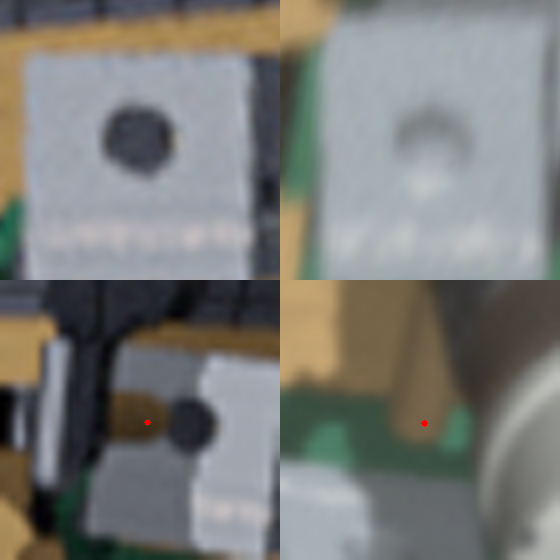

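Scene rectification puts the hole within 0.5 mm of my estimate. The brush tip's predicted pixels (red dots) match in both views to about 1 mm. The top camera puts the plate about 2-3 mm further along +y. I'll align the yaw, bring the tip to about 12 mm off the plate and compare the two locally.

Call:
send_rows(
  steps="-1 -0.004 -0.0004 -0.0035 0 0 -0.0146;-1 -0.005 -0.0005 -0.0045 0 0 -0.0145;-1 -0.005 -0.0005 -0.0045 0 0 -0.0145;-1 -0.005 -0.0005 -0.0045 0 0 0;-1 -0.0051 -0.0005 -0.0045 0 0 0",
)

```text
clock: 6.47
eef_pos: [0.632, -0.2673, 0.2373]
tool_rot: [0.067, 0.931, -0.027, 0.356]
ft_force: [-0.1, -0.3, 0.3]
grip_width: 0.0354
grasp_force: 59.9
```

Call:
send_rows(
  steps="-1 0 0 0 0 0 0;-1 0 0 0 0 0 0;-1 0 0 0 0 0 0;-1 0 0 0 0 0 0;-1 0 0 0 0 0 0",
)

```text
clock: 6.88
eef_pos: [0.6334, -0.2679, 0.2389]
tool_rot: [0.067, 0.931, -0.028, 0.357]
ft_force: [0.2, -0.9, -1.8]
grip_width: 0.0352
grasp_force: 59.9
```

```bash
cat > v.py <<'E'
from m import *
import sys
def tipaxis():
    o=get_obs();A=o["eef_pos"];M=R.from_quat(o["tool_rot"]).as_matrix();p=[.0007,-.0027,.0006,-.0022]
    loc=lambda x:A+M@np.array([x,p[0]+p[1]*(x-.06),p[2]+p[3]*(x-.06)-.019])
    return loc,o
n=np.array([.742,-.104,.663]);n/=np.linalg.norm(n);H=np.array([.5108,-.2504,.1523])
y=np.cross([0,0,1],n);y/=np.linalg.norm(y);z=np.cross(n,y)
E
python3 - <<'E'
from v import *
loc,o=tipaxis();t=loc(.137);b=(loc(0)-loc(.1))/.1
print(o["eef_pos"],"tip rel n,y,z mm",[(1e3*(t-H)@k).round(2) for k in(n,y,z)],"dir err y,z",b@y,b@z)
ims=[]
for fn in("scene","top"):
    f,W,T,K=avg(fn,5);np.savez(fn+"3.npz",f=f,W=W,T=T,K=K);E=np.linalg.inv(T)
    pr=lambda P:(lambda q:np.array([K[0,0]*q[0]/q[2]+K[0,2],K[1,1]*q[1]/q[2]+K[1,2]]))(E@np.append(P,1))
    h=pr(H);a,c=(h-17).astype(int);S=11;I=cv2.resize(np.clip(f[c:c+35,a:a+35],0,255).astype(np.uint8),None,fx=S,fy=S,interpolation=cv2.INTER_CUBIC)
    px=lambda P:tuple(int(k) for k in ((pr(P)-[a,c]+.5)*S*16))
    th=np.linspace(0,2*np.pi,60)
    poly=lambda C,r,col:[cv2.circle(I,px(C+r*(np.cos(q)*y+np.sin(q)*z)),12,col,-1,shift=4) for q in th]
    poly(H,.00925,(255,0,0));poly(t,.0065,(0,0,255))
    for s in(-1,1):
        cv2.line(I,px(t+s*.0065*y),px(loc(.08)+s*.008*y),(0,255,255),1,cv2.LINE_AA,4)
        cv2.line(I,px(H+s*.028*y-.02*z),px(H+s*.028*y+.022*z),(255,0,0),1,cv2.LINE_AA,4)
    ims.append(I)
save("pics/ov3.png",np.hstack(ims))
E
```

```text
[ 0.63338035 -0.26786458  0.23885763] tip rel n,y,z mm [np.float64(12.94), np.float64(0.66), np.float64(0.16)] dir err y,z 0.00029938503744350456 0.006335211860154195
```

View pics/ov3.png

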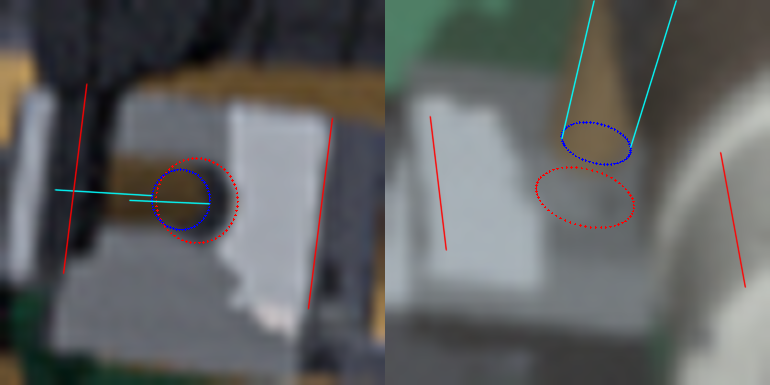

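In the top view (right) both plate and handle sit left of their overlays. In the scene view (left) they nearly coincide. I'll measure the handle's top-view shift numerically.

```bash
python3 - <<'E'
from v import *
loc,o=tipaxis()
b=(loc(0)-loc(.1))*10
for fn in("top2","top3","scene3","scene2"):
    d=np.load(fn+".npz");f,T,K=d["f"].astype(np.float32),d["T"],d["K"]
    sh=np.zeros(3)
    if fn[-1]=="2": continue
    # rectify in plane through axis: s along axis from tip, lateral = perpendicular to view ray & axis
    view=loc(.12)-T[:3,3];view/=np.linalg.norm(view)
    lat=np.cross(b,view);lat/=np.linalg.norm(lat);print(fn,"lateral dir in y,z:",lat@y,lat@z)
    s=np.arange(-8,40,1)*1e-3;l=np.arange(-20,20,.25)*1e-3
    P=loc(.137)+s[:,None,None]*b+l[None,:,None]*lat
    q=(P-T[:3,3])@T[:3,:3];u=K[0,0]*q[...,0]/q[...,2]+K[0,2];v=K[1,1]*q[...,1]/q[...,2]+K[1,2]
    I=cv2.remap(f,u.astype(np.float32),v.astype(np.float32),cv2.INTER_LINEAR)
    for i in range(0,48,6):
        r=I[i:i+6].mean(0);print(round(s[i]*1e3),[f"{a:.0f}/{c:.0f}" for a,c in zip((r[:,0]-r[:,2])[::6],r.mean(-1)[::6])])
E
```

```text
top3 lateral dir in y,z: 0.9704641814384198 -0.24124204975270305
-8 ['3/143', '3/149', '3/139', '4/117', '6/95', '7/80', '3/80', '-2/90', '-4/99', '-2/101', '4/99', '11/98', '16/100', '22/102', '22/103', '21/103', '18/104', '12/105', '5/107', '-3/110', '-6/111', '-8/117', '-9/125', '-11/139', '-13/154', '-14/165', '-15/172']
-2 ['2/159', '3/149', '4/128', '6/106', '9/88', '10/77', '7/72', '3/80', '3/89', '10/93', '23/93', '34/94', '39/96', '41/98', '42/98', '41/96', '39/94', '34/91', '25/90', '13/93', '2/98', '-4/102', '-6/105', '-6/109', '-7/116', '-8/129', '-9/142']
4 ['3/152', '4/131', '6/109', '9/91', '12/77', '13/67', '11/61', '10/59', '10/63', '16/71', '26/79', '34/89', '39/94', '41/98', '42/98', '41/96', '39/93', '35/89', '28/87', '17/88', '4/95', '-3/100', '-5/103', '-5/103', '-6/103', '-6/104', '-6/104']
10 ['5/125', '8/104', '12/87', '13/75', '13/67', '12/61', '11/57', '11/54', '10/52', '10/54', '13/59', '20/70', '29/82', '37/93', '41/97', '41/95', '39/92', '36/87', '29/84', '18/83', '4/84', '-4/86', '-7/86', '-6/85', '-6/84', '-6/83', '-6/82']
16 ['10/93', '13/81', '14/74'
[... 2475 characters left out ...]
37/54', '33/53', '31/51', '32/47', '31/46', '26/50', '11/66', '0/85', '-8/102', '-10/108', '-11/110', '-12/109', '-10/108', '-10/107', '-10/107', '-11/107']
28 ['-8/107', '-12/112', '-12/112', '-11/111', '-11/111', '-11/111', '-6/105', '5/94', '24/78', '33/67', '37/59', '35/55', '34/52', '34/50', '33/47', '32/46', '28/49', '12/65', '0/84', '-9/103', '-10/109', '-11/111', '-12/110', '-10/107', '-10/106', '-11/106', '-11/107']
34 ['-10/96', '-12/108', '-11/112', '-11/112', '-12/112', '-12/113', '-7/107', '4/95', '24/78', '34/67', '39/59', '37/56', '36/53', '35/50', '32/49', '31/48', '28/49', '12/66', '0/86', '-9/105', '-11/111', '-12/112', '-12/110', '-10/108', '-10/106', '-11/107', '-11/107']
```

Call:
send_rows(
  steps="-1 0.0007 0.0001 -0.0007 0 0 0;-1 -0.003 0.0004 -0.0027 0 0 0;-1 -0.003 0.0004 -0.0027 0 0 0;-1 -0.003 0.0004 -0.0027 0 0 0;-1 -0.0015 0.0002 -0.0013 0 0 0",
)

```text
clock: 7.8
eef_pos: [0.6222, -0.2659, 0.227]
tool_rot: [0.068, 0.932, -0.027, 0.356]
ft_force: [-0.2, -0.7, -0.7]
grip_width: 0.035
grasp_force: 59.9
```

Call:
send_rows(
  steps="-1 -0.0008 0.0001 -0.0007 0 0 0;-1 0 0 0 0 0 0;-1 0 0 0 0 0 0;-1 0 0 0 0 0 0;-1 0 0 0 0 0 0",
)

```text
clock: 8.22
eef_pos: [0.6226, -0.2662, 0.2278]
tool_rot: [0.067, 0.931, -0.028, 0.357]
ft_force: [-0.8, 0.7, -1.7]
grip_width: 0.0351
grasp_force: 59.9
```

Call:
send_rows(
  steps="-1 -0.0015 0.0002 -0.0013 0 0 0;-1 -0.0015 0.0002 -0.0013 0 0 0;-1 -0.0015 0.0002 -0.0013 0 0 0;-1 0 0 0 0 0 0;-1 0 0 0 0 0 0",
)

```text
clock: 8.63
eef_pos: [0.6176, -0.2654, 0.2234]
tool_rot: [0.067, 0.931, -0.027, 0.357]
ft_force: [-0.3, -0.3, -0.2]
grip_width: 0.0352
grasp_force: 59.9
```

No force at about 8 mm past the face, so the tip is in the hole.

Call:
send_rows(
  steps="-1 -0.0022 0.0003 -0.002 0 0 0;-1 -0.0022 0.0003 -0.002 0 0 0;-1 -0.0022 0.0003 -0.002 0 0 0;-1 -0.0022 0.0003 -0.002 0 0 0;-1 0 0 0 0 0 0",
)

```text
clock: 9.05
eef_pos: [0.6082, -0.264, 0.2146]
tool_rot: [0.068, 0.932, -0.027, 0.356]
ft_force: [-0.2, -0.3, -1.8]
grip_width: 0.0352
grasp_force: 59.9
```

Call:
send_rows(
  steps="-1 -0.0022 0.0003 -0.002 0 0 0;-1 -0.0022 0.0003 -0.002 0 0 0;-1 -0.0022 0.0003 -0.002 0 0 0;-1 -0.0022 0.0003 -0.002 0 0 0;-1 0 0 0 0 0 0",
)

```text
clock: 9.47
eef_pos: [0.5994, -0.2628, 0.2067]
tool_rot: [0.068, 0.932, -0.027, 0.356]
ft_force: [-0.3, 0.0, -0.3]
grip_width: 0.035
grasp_force: 59.9
```

```bash
python3 - <<'E'
from v import *
loc,o=tipaxis();t=loc(.137);b=(loc(0)-loc(.1))*10
print("tip rel n,y,z mm",[(1e3*(t-H)@k).round(2) for k in(n,y,z)],"dir",b@y,b@z,o["ft_force"],o["ft_torque"])
f,W,T,K=avg("wrist",4);save("pics/w4.png",f);np.savez("w4.npz",f=f,W=W,T=T,K=K)
d=np.load("w4.npz")
E
```

```text
tip rel n,y,z mm [np.float64(-34.07), np.float64(1.07), np.float64(-0.87)] dir -0.000504525234473073 0.003943339693479169 [-0.34023809  0.02175924 -0.28725139] [0.07837233 0.74160396 0.01968762][ WARN:0@3.490] global loadsave.cpp:1063 imwrite_ Unsupported depth image for selected encoder is fallbacked to CV_8U.
```

View pics/w4.png

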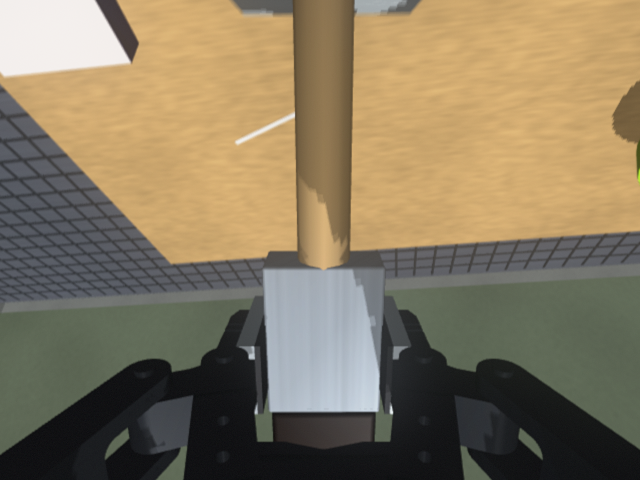

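The wrist view now shows the plate's edge at the top, centred at column 328 against 323 for the handle. The hole is therefore about 1 mm to +y, as the top camera said. I'll shift slightly and advance 8 mm, still short of the lower eyelet.

Call:
send_rows(
  steps="-1 0.0001 0.0008 0 0 0 0;-1 -0.0022 0.0003 -0.002 0 0 0;-1 -0.0022 0.0003 -0.002 0 0 0;-1 -0.0015 0.0002 -0.0014 0 0 0;-1 0 0 0 0 0 0",
)

```text
clock: 10.08
eef_pos: [0.5937, -0.2612, 0.2013]
tool_rot: [0.068, 0.932, -0.027, 0.356]
ft_force: [-0.8, -0.3, -1.0]
grip_width: 0.0353
grasp_force: 59.9
```

```bash
python3 - <<'E'
from v import *
loc,o=tipaxis();t=loc(.137);A=o["eef_pos"];M=R.from_quat(o["tool_rot"]).as_matrix()
print("tip rel n,y,z mm",[(1e3*(t-H)@k).round(2) for k in(n,y,z)],o["ft_force"],o["ft_torque"])
f,W,T,K=avg("wrist",5)
L=(W-A)@M;L[...,2]+=.019;L*=1e3
m=(L[...,0]>70)&(L[...,0]<120)&(L[...,2]>-30)&(L[...,2]<30)&(abs(L[...,1])<45)
h=m&(abs(L[...,1])<8.5)&(L[...,2]<0)&(L[...,2]>-10)
for v in range(0,40,4):
    r=m[v];u=np.where(r)[0]
    if len(u): print(v,u.min(),u.max(),L[v,u,1].min().round(1),L[v,u,1].max().round(1),"x",np.median(L[v,u,0]).round(1),"z",np.percentile(L[v,u,2],[5,95]).round(1),"handle y",L[v][h[v]][:,1].mean().round(2))
E
```

```text
tip rel n,y,z mm [np.float64(-42.07), np.float64(1.88), np.float64(-0.98)] [-0.83359867 -0.2788587  -0.96408906] [ 0.13393913  0.73822051 -0.05194166]
0 197 465 -27.5 44.8 x 95.1 z [-18.2  26.2] handle y nan
4 201 465 -27.6 45.0 x 95.1 z [-14.2  26.7] handle y nan
8 206 438 -27.4 28.4 x 95.1 z [-10.3  -7.7] handle y 0.27
12 211 434 -27.2 28.3 x 95.1 z [-7.6 -2.8] handle y 0.01
16 216 430 -27.5 28.5 x 95.0 z [-7.4  2.6] handle y 0.55
20 221 425 -27.1 28.3 x 95.0 z [-7.3  6.7] handle y 0.43
24 225 421 -27.4 28.5 x 95.0 z [-7.3 12.4] handle y 0.42
28 230 417 -27.2 28.7 x 95.0 z [-7.4 18.6] handle y 0.56
32 235 412 -26.9 28.7 x 95.0 z [-7.4 25.6] handle y 0.56
36 241 353 -26.5 8.3 x 89.6 z [-8.  29.7] handle y 0.56<stdin>:10: RuntimeWarning: Mean of empty slice.
  ret = ret.dtype.type(ret / rcount)
```

The plate centre and handle now both lie at y = +0.5 mm in the tool frame, and the plate face is square to the handle. On to the lower eyelet.

Call:
send_rows(
  steps="-1 -0.0015 0.0002 -0.0013 0 0 0;-1 -0.0015 0.0002 -0.0013 0 0 0;-1 -0.0015 0.0002 -0.0013 0 0 0;-1 -0.0015 0.0002 -0.0013 0 0 0;-1 -0.0015 0.0002 -0.0013 0 0 0",
)

```text
clock: 10.75
eef_pos: [0.5867, -0.2604, 0.1954]
tool_rot: [0.067, 0.931, -0.027, 0.357]
ft_force: [0.1, -0.2, -0.7]
grip_width: 0.0346
grasp_force: 59.9
```

```bash
cat > w.py <<'E'
from v import *
loc,o=tipaxis();t=loc(.137);A=o["eef_pos"];M=R.from_quat(o["tool_rot"]).as_matrix()
print("tip rel n,y,z mm",[(1e3*(t-H)@k).round(2) for k in(n,y,z)],o["ft_force"],o["ft_torque"])
f,W,T,K=avg("wrist",5)
L=(W-A)@M;L[...,2]+=.019;L*=1e3
from scipy.optimize import least_squares
h=(L[...,0]>30)&(L[...,0]<80)&(abs(L[...,1])<12)&(abs(L[...,2])<15)
px=np.median(L[(L[...,0]>25)&(L[...,0]<105)&(abs(L[...,1])>14)&(abs(L[...,1])<27)&(abs(L[...,2])<15)][:,0]);print("plate x",px)
h&=L[...,0]<px-6
Q=L[h]
s=least_squares(lambda p:np.hypot(Q[:,1]-p[0]-p[1]*(Q[:,0]-60),Q[:,2]-p[2]-p[3]*(Q[:,0]-60))-8,[0,0,0,0],loss="soft_l1");print("handle y,dy,z,dz@60",s.x.round(3))
pl=(abs(L[...,0]-px)<1.5)&(abs(L[...,1])<40)&(L[...,2]>-30)&(L[...,2]<30)
q=L[pl&(abs(L[...,2])<15)];print("plate y",np.percentile(q[:,1],[.5,99.5]),"z",np.percentile(L[pl][:,2],[.5,99.5]))
q=L[pl&(abs(L[...,1])<27)];print("plate slope dx/dy dx/dz",np.linalg.lstsq(np.c_[q[:,1:],np.ones(len(q))],q[:,0],rcond=None)[0].round(4))
fe=(abs(L[...,1])<13)&(abs(L[...,2]+8)<3)&(L[...,0]<40)&(L[...,0]>0)&~h;print("ferrule end x",np.percentile(L[fe&(abs(L[...,1])>10)][:,0],[90,98]))
E
python3 w.py
```

```text
tip rel n,y,z mm [np.float64(-51.22), np.float64(1.6), np.float64(-0.88)] [ 0.11289657 -0.17394102 -0.72566856] [0.11707475 0.72186473 0.02005951]
plate x 85.78290546472408
handle y,dy,z,dz@60 [ 0.812 -0.003  0.583 -0.002]
plate y [-26.82034094  28.42673806] z [-21.51899145  28.79360513]
plate slope dx/dy dx/dz [ 5.9000e-03 -1.2600e-02  8.5999e+01]
ferrule end x [27.68936967 29.53550746]
```

Call:
send_rows(
  steps="-1 -0.003 0.0004 -0.0027 0 0 0;-1 -0.0037 0.0005 -0.0033 0 0 0;-1 -0.0037 0.0005 -0.0033 0 0 0;-1 -0.0037 0.0005 -0.0033 0 0 0;-1 -0.0037 0.0005 -0.0033 0 0 0",
)

```text
clock: 11.42
eef_pos: [0.5684, -0.2579, 0.1791]
tool_rot: [0.067, 0.931, -0.027, 0.357]
ft_force: [0.3, 0.8, -0.6]
grip_width: 0.035
grasp_force: 59.9
```

```bash
python3 w.py
```

```text
tip rel n,y,z mm [np.float64(-75.85), np.float64(1.63), np.float64(-0.84)] [ 0.2541687   0.75555197 -0.56929409] [ 0.11921988  0.6906497  -0.02081206]
plate x 29.64364310441856
handle y,dy,z,dz@60 [0. 0. 0. 0.]
plate y [-16.69144348  18.37857833] z [-8.30480373  7.66726465]
plate slope dx/dy dx/dz [1.60000e-03 4.67000e-02 2.97247e+01]
ferrule end x [27.81374304 29.59360885]
```

Call:
send_rows(
  steps="-1 -0.0037 0.0005 -0.0033 0 0 0;-1 -0.0037 0.0005 -0.0033 0 0 0;-1 -0.0037 0.0005 -0.0033 0 0 0;-1 -0.0037 0.0005 -0.0033 0 0 0;-1 -0.0022 0.0003 -0.002 0 0 0",
)

```text
clock: 12.08
eef_pos: [0.5512, -0.2555, 0.1636]
tool_rot: [0.068, 0.932, -0.027, 0.356]
ft_force: [0.2, -0.3, -0.3]
grip_width: 0.0352
grasp_force: 59.9
```

```bash
python3 - <<'E'
from v import *
loc,o=tipaxis();t=loc(.137);A=o["eef_pos"];M=R.from_quat(o["tool_rot"]).as_matrix()
print("tip rel n,y,z mm",[(1e3*(t-H)@k).round(2) for k in(n,y,z)],o["ft_force"],o["ft_torque"])
f,W,T,K=avg("wrist",5);L=(W-A)@M;L[...,2]+=.019;L*=1e3
for lo,hi in((20,28),(-28,-20)):
    q=L[(L[...,0]>20)&(L[...,0]<60)&(L[...,1]>lo)&(L[...,1]<hi)&(abs(L[...,2])<20)];print("plate x",np.percentile(q[:,0],[10,50,90]),len(q))
fe=(abs(L[...,1])<16)&(abs(L[...,1])>9)&(L[...,0]>25)&(L[...,0]<33)&(abs(L[...,2])<7);print("shoulder x",np.percentile(L[fe][:,0],[10,50,90]),fe.sum())
E
```

```text
tip rel n,y,z mm [np.float64(-99.17), np.float64(1.64), np.float64(-0.82)] [ 0.22943271 -0.33976124 -0.29532539] [0.08632829 0.67500305 0.05154322]
plate x [46.13752679 46.34429762 46.49755059] 872
plate x [39.26046499 45.8639026  46.0627982 ] 1006
shoulder x [28.86043235 29.24409588 29.54712309] 673
```

The wrist camera is now past the plate and sees its back face at 46, so the front is at 38. The gap to the shoulder is about 9 mm. I'll close it slowly.

Call:
send_rows(
  steps="-1 -0.0022 0.0003 -0.002 0 0 0;-1 -0.0015 0.0002 -0.0013 0 0 0;-1 -0.0007 0.0001 -0.0007 0 0 0;-1 -0.0007 0.0001 -0.0006 0 0 0;-1 0 0 0 0 0 0",
)

```text
clock: 12.75
eef_pos: [0.5468, -0.255, 0.1598]
tool_rot: [0.067, 0.931, -0.027, 0.357]
ft_force: [-0.8, 0.0, -1.1]
grip_width: 0.0351
grasp_force: 59.9
```

Call:
send_rows(
  steps="-1 -0.0004 0.0001 -0.0003 0 0 0;-1 0 0 0 0 0 0;-1 -0.0004 0 -0.0003 0 0 0;-1 0 0 0 0 0 0;-1 0 0 0 0 0 0",
)

```text
clock: 13.17
eef_pos: [0.5465, -0.255, 0.1596]
tool_rot: [0.067, 0.931, -0.027, 0.357]
ft_force: [1.2, -0.3, -0.6]
grip_width: 0.035
grasp_force: 59.9
```

Call:
send_rows(
  steps="-1 -0.0004 0.0001 -0.0003 0 0 0;-1 0 0 0 0 0 0;-1 -0.0004 0 -0.0003 0 0 0;-1 0 0 0 0 0 0;-1 0 0 0 0 0 0",
)

```text
clock: 13.58
eef_pos: [0.5456, -0.2548, 0.1589]
tool_rot: [0.067, 0.931, -0.027, 0.357]
ft_force: [2.8, -0.5, -0.6]
grip_width: 0.0349
grasp_force: 59.9
```

Call:
send_rows(
  steps="-1 -0.0004 0.0001 -0.0003 0 0 0;-1 0 0 0 0 0 0;-1 -0.0004 0 -0.0003 0 0 0;-1 0 0 0 0 0 0;-1 0 0 0 0 0 0",
)

```text
clock: 14.0
eef_pos: [0.5448, -0.2547, 0.1583]
tool_rot: [0.067, 0.931, -0.027, 0.357]
ft_force: [3.8, 0.2, -1.8]
grip_width: 0.035
grasp_force: 60.0
```

```bash
python3 - <<'E'
from v import *
loc,o=tipaxis();t=loc(.137);A=o["eef_pos"];M=R.from_quat(o["tool_rot"]).as_matrix()
print("tip rel n,y,z mm",[(1e3*(t-H)@k).round(2) for k in(n,y,z)],o["ft_force"],o["ft_torque"])
f,W,T,K=avg("wrist",5);save("pics/w6.png",f.astype(np.uint8));L=(W-A)@M;L[...,2]+=.019;L*=1e3
for lo,hi in((20,28),(-28,-20)):
    q=L[(L[...,0]>20)&(L[...,0]<60)&(L[...,1]>lo)&(L[...,1]<hi)&(abs(L[...,2])<18)];print("plate back x",np.percentile(q[:,0],[10,50,90]),len(q))
    q=L[(L[...,0]>20)&(L[...,0]<60)&(L[...,1]>lo)&(L[...,1]<hi)&(L[...,2]>-25)&(L[...,2]<-19)];print("plate top x",np.percentile(q[:,0],[1,50,99]),np.median(q[:,2]),len(q))
fe=(abs(L[...,1])<16)&(L[...,0]>5)&(L[...,0]<33)&(abs(L[...,2]+8)<2.5);print("ferrule x max",np.percentile(L[fe][:,0],[90,97,99.5]),fe.sum())
E
```

```text
tip rel n,y,z mm [np.float64(-107.49), np.float64(1.37), np.float64(-0.76)] [ 3.80008068  0.24578858 -1.7633112 ] [0.22484352 0.18505943 0.15413947]
plate back x [37.80843545 37.93766208 38.06066163] 905
plate top x [29.85137942 34.09497999 37.97992325] -20.34864518736113 973
plate back x [37.43397252 37.55897412 37.67844843] 767
plate top x [29.51802721 33.73675685 37.58786509] -19.922373362336774 809
ferrule x max [22.61209614 23.88651929 24.33208712] 6375
```

View pics/w6.png

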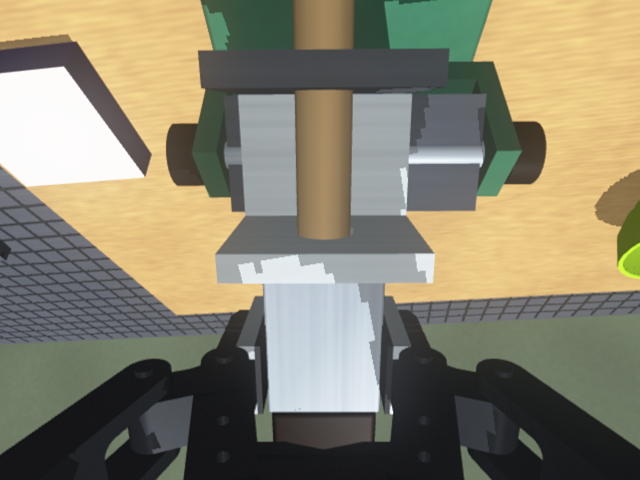

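The wrist view shows the handle through both plates. The upper plate's front edge, at row 283, is right at the ferrule shoulder, with about 0.3 mm left by depth. I'll ease the sideways load a little and press gently.

Call:
send_rows(
  steps="-1 0.0002 0 -0.0002 0 0 0;-1 -0.0004 0.0001 -0.0003 0 0 0;-1 0 0 0 0 0 0;-1 -0.0002 0 -0.0002 0 0 0;-1 0 0 0 0 0 0",
)

```text
clock: 14.67
eef_pos: [0.5447, -0.2548, 0.158]
tool_rot: [0.067, 0.931, -0.028, 0.357]
ft_force: [3.8, 0.8, -0.4]
grip_width: 0.035
grasp_force: 60.1
```

```bash
cat > k.py <<'E'
from v import *
loc,o=tipaxis();t=loc(.137);A=o["eef_pos"];M=R.from_quat(o["tool_rot"]).as_matrix();F=o["ft_force"]
print("tip n,y,z mm",[(1e3*(t-H)@k).round(2) for k in(n,y,z)],"F n,y,z",[(F@k).round(1) for k in(n,y,z)],o["ft_torque"])
f,W,T,K=avg("wrist",5);L=(W-A)@M;L[...,2]+=.019;L*=1e3
for lo,hi in((20,28),(-28,-20)):
    q=L[(L[...,0]>20)&(L[...,0]<60)&(L[...,1]>lo)&(L[...,1]<hi)&(abs(L[...,2])<18)];c=np.linalg.lstsq(np.c_[q[:,2],np.ones(len(q))],q[:,0],rcond=None)[0];print("plate back x",c)
Q=L[(L[...,0]>45)&(L[...,0]<80)&(abs(L[...,1])<10)&(L[...,2]<2)&(L[...,2]>-12)]
from scipy.optimize import least_squares
s=least_squares(lambda p:np.hypot(Q[:,1]-p[0]-p[1]*(Q[:,0]-60),Q[:,2]-p[2]-p[3]*(Q[:,0]-60))-8,[0,0,0,0],loss="soft_l1");print("handle y,dy,z,dz@60",s.x.round(3))
E
python3 k.py
```

```text
tip n,y,z mm [np.float64(-107.77), np.float64(1.27), np.float64(-0.97)] F n,y,z [np.float64(2.5), np.float64(1.4), np.float64(-2.8)] [ 0.1513857  -0.02544176  0.13977217]
plate back x [3.92655200e-03 3.76375697e+01]
plate back x [3.78245823e-03 3.72675857e+01]
handle y,dy,z,dz@60 [ 0.82  -0.004  0.664 -0.004]
```

Call:
send_rows(
  steps="-1 -0.0004 0.0001 -0.0003 0 0 0;-1 0 0 0 0 0 0;-1 -0.0004 0 -0.0003 0 0 0;-1 0 0 0 0 0 0;-1 0 0 0 0 0 0",
)

```text
clock: 15.33
eef_pos: [0.5446, -0.2548, 0.1581]
tool_rot: [0.067, 0.931, -0.028, 0.358]
ft_force: [6.7, 0.5, 0.6]
grip_width: 0.0349
grasp_force: 60.0
```

```bash
python3 k.py
```

```text
tip n,y,z mm [np.float64(-107.86), np.float64(1.2), np.float64(-1.09)] F n,y,z [np.float64(5.3), np.float64(1.4), np.float64(-3.9)] [ 0.19444783 -0.48596269  0.25019457]
plate back x [5.29632120e-03 3.75351662e+01]
plate back x [5.98673883e-03 3.71967863e+01]
handle y,dy,z,dz@60 [ 0.807 -0.003  0.701 -0.002]
```

It is home: pushing raised the force to 5 N with no further travel. Now I'll release and check before withdrawing.

Call:
send_rows(
  steps="0.2 0 0 0 0 0 0;0.2 0 0 0 0 0 0;1 0 0 0 0 0 0;1 0 0 0 0 0 0;1 0 0 0 0 0 0",
)

```text
clock: 16.0
eef_pos: [0.5428, -0.2545, 0.1562]
tool_rot: [0.068, 0.932, -0.027, 0.356]
ft_force: [0.3, -0.1, -0.3]
grip_width: 0.084
grasp_force: 0.0
```

Call:
send_rows(
  steps="1 0 0 0 0 0 0;1 0 0 0 0 0 0;1 0 0 0 0 0 0;1 0 0 0 0 0 0;1 0 0 0 0 0 0",
)

```text
clock: 16.42
eef_pos: [0.5435, -0.2546, 0.1569]
tool_rot: [0.067, 0.931, -0.027, 0.357]
ft_force: [-0.6, 0.1, 0.2]
grip_width: 0.0853
grasp_force: 0.0
```

```bash
cat > g.py <<'E'
from v import *
o=get_obs();A=o["eef_pos"];M=R.from_quat(o["tool_rot"]).as_matrix()
f,W,T,K=avg("wrist",5);save("pics/w8.png",f.astype(np.uint8));L=(W-A)@M;L[...,2]+=.019;L*=1e3
q=L[(L[...,0]>20)&(L[...,0]<60)&(abs(L[...,1])>20)&(abs(L[...,1])<27)&(abs(L[...,2])<18)];print("plate back x",np.median(q[:,0]))
fe=(abs(L[...,1])<15)&(L[...,0]<20)&(abs(L[...,2]+8)<4)&(L[...,0]>-30)&(f.min(-1)>110);print("ferrule bristle-end x",np.percentile(L[fe][:,0],[.5,2]),"face slope",np.polyfit(L[fe][:,0],L[fe][:,2],1))
print(o["ft_force"],A,o["grip_width"])
E
python3 g.py
```

```text
plate back x 35.789823792046306
ferrule bristle-end x [-21.43050595 -19.8839668 ] face slope [-0.0227811  -4.87734186]
[-0.57727659  0.1111962   0.17926587] [ 0.54346293 -0.25457142  0.15688931] 0.08534416837713056
```

View pics/w8.png

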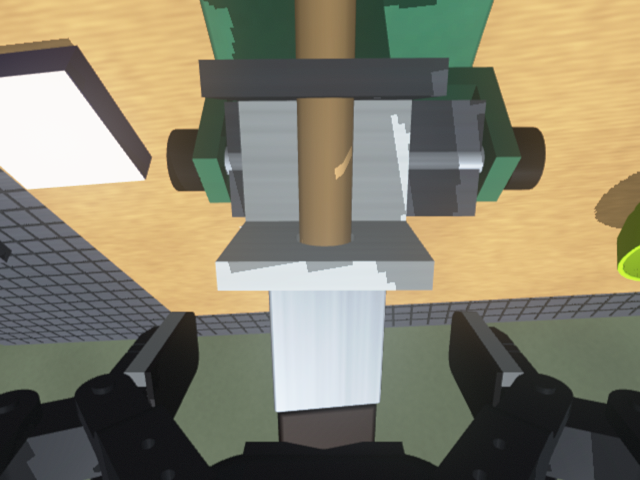

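The brush is released and held by both eyelets. The ferrule spans rows 290-410 with its shoulder at the plate. Withdrawing.

Call:
send_rows(
  steps="1 -0.0066 0.0009 0.0075 0 0 0;1 -0.0132 0.0018 0.015 0 0 0;1 -0.02 0.0027 0.0224 0 0 0;1 -0.02 0.0027 0.0224 0 0 0;1 -0.02 0.0027 0.0224 0 0 0",
)

```text
clock: 17.08
eef_pos: [0.4623, -0.2431, 0.2475]
tool_rot: [0.067, 0.931, -0.027, 0.357]
ft_force: [0.4, 0.3, -0.6]
grip_width: 0.0852
grasp_force: 0.0
```

Call:
send_rows(
  steps="1 -0.02 0.0027 0.0224 0 0 0;1 -0.02 0.0027 0.0224 0 0 0;1 -0.01 0 0.01 0 0 0;1 0 0 0 0 0 0;1 0 0 0 0 0 0",
)

```text
clock: 17.5
eef_pos: [0.4134, -0.2388, 0.3028]
tool_rot: [0.068, 0.931, -0.029, 0.358]
ft_force: [0.9, -0.7, -0.2]
grip_width: 0.0851
grasp_force: 0.0
```

```bash
python3 - <<'E'
from v import *
for fn in("scene","top"):
    f,W,T,K=avg(fn,6)
    B=W-H
    x=np.array([(B@k) for k in(n,y,z)]).transpose(1,2,0)
    # ferrule/bristle pixels beyond the plate
    m=(x[...,0]>.012)&(x[...,0]<.12)&(abs(x[...,1])<.03)&(abs(x[...,2])<.03)
    print(fn,"brush extent n",np.percentile(x[m][:,0],[90,98,99.5]),m.sum(),x[m].mean(0).round(4))
    a=(abs(x[...,0])<.008)&(abs(x[...,1])<.026)&(abs(x[...,2])<.019)&((abs(x[...,1])>.02))&(f.max(-1)-f.min(-1)<35)
    P=W[a]
    for _ in range(4):
        c=P.mean(0);nn=np.linalg.svd(P-c)[2][2];nn*=np.sign(nn[0]);r=(P-c)@nn;P=P[abs(r)<max(.0015,2*r.std())]
    print("slant",np.degrees(np.arcsin(nn[2])),len(P),"off",(H-c)@nn)
    if fn=="scene": save("pics/fin.png",f[100:330].astype(np.uint8))
    if fn=="top":
        for nm,b in dict(jar=(310,350,290,330),bowl=(285,340,150,205),red=(100,160,235,295),blue=(478,530,215,270)).items():
            P=W[b[2]:b[3],b[0]:b[1]].reshape(-1,3);P=P[P[:,2]>.012];print(nm,P.min(0).round(3),P.max(0).round(3))
E
```

```text
scene brush extent n [0.09443074 0.09543332 0.09575958] 240 [ 0.0715  0.0054 -0.0044]
slant 41.79703590438031 44 off -8.821802164175682e-05
top brush extent n [0.09278967 0.09436509 0.09487038] 692 [0.0569 0.0047 0.0014]
slant 41.86824706941898 57 off -4.950920687516489e-05
jar [ 0.39  -0.054  0.051] [0.448 0.005 0.089]
bowl [ 0.675 -0.039  0.012] [0.773 0.058 0.054]
red [0.467 0.381 0.012] [0.581 0.494 0.027]
blue [ 0.519 -0.478  0.012] [ 0.61  -0.386  0.027]
```

View pics/fin.png

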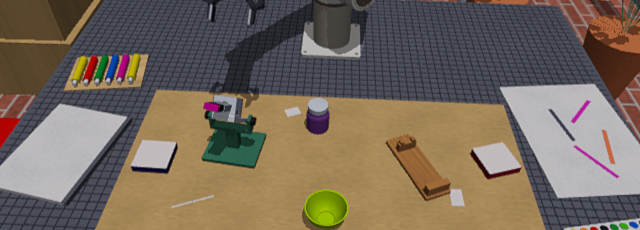

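The scene shows the brush seated in the block, slant unchanged (41.8 degrees against 41.5 before), with jar, bowl and panels where they were. The bristle end reads 1-2 mm further out than expected, so I'll check the seating with the wrist camera.

```bash
python3 - <<'E'
from v import *
f,W,T,K=avg("wrist",8)
B=W-H;x=np.stack([B@k for k in(n,y,z)],-1)*1e3
m=(x[...,0]>-12)&(x[...,0]<100)&(abs(x[...,1])<32)&(abs(x[...,2])<30)
v,u=np.where(m);print(u.min(),u.max(),v.min(),v.max())
uc=int(np.median(u[(x[v,u,0]>20)]))
q=x[m&(x[...,2]>15)&(x[...,0]<12)];print("plate top n",np.percentile(q[:,0],[1,50,99]),"y",np.percentile(q[:,1],[1,99]))
for k in range(v.min(),v.max()+1,2): print(k,x[k,uc].round(1),f[k,uc-2:uc+3].mean(0).round())
a,b=max(0,u.min()-10),min(640,u.max()+10);c,d=max(0,v.min()-10),min(480,v.max()+10)
s=min(800/(b-a),600/(d-c));print(a,c,s);save("pics/w9.png",f[c:d,a:b].astype(np.uint8),s)
E
```

```text
286 368 155 291
plate top n [-8.59932647 -5.06736467 -0.96444478] y [-25.52309303  29.12108052]
155 [-15.3   2.3   6.2] [154. 131.  97.]
157 [-14.    2.2   6.2] [154. 131.  97.]
159 [-12.4   2.2   6.1] [154. 131.  97.]
161 [-10.9   2.2   5.6] [154. 131.  97.]
163 [-9.5  2.2  5. ] [155. 131.  97.]
165 [-8.4  2.2  8.2] [139. 122.  97.]
167 [-8.5  2.2 19.4] [120. 124. 124.]
169 [-7.2  2.2 20.4] [219. 226. 228.]
171 [-5.8  2.2 20.4] [217. 224. 226.]
173 [-4.5  2.2 20.5] [215. 223. 225.]
175 [-3.2  2.2 20.9] [216. 224. 226.]
177 [-1.7  2.2 20.6] [216. 223. 226.]
179 [2.2 2.2 5.3] [205. 215. 220.]
181 [3.4 2.3 5.1] [178. 186. 194.]
183 [5.2 2.3 5.2] [179. 186. 195.]
185 [6.5 2.3 5. ] [180. 187. 196.]
187 [7.9 2.3 5.2] [180. 187. 196.]
189 [9.6 2.3 4.7] [180. 188. 197.]
191 [11.   2.3  4.7] [180. 189. 197.]
193 [12.6  2.3  4.6] [181. 189. 198.]
195 [14.   2.3  5.1] [182. 190. 198.]
197 [15.7  2.3  4.7] [182. 190. 199.]
199 [17.2  2.3  4.5] [183. 191. 200.]
201 [18.8  2.3  4.1] [183. 191. 200.]
203 [20.1  2.3  4.5] [184. 192. 200.]
205 [21.7  2.4  4.4] [183. 191. 200.]
207 [23.4  2.4  4.3] [
[... 887 characters left out ...]
 2.6] [74. 64. 58.]
257 [63.7  2.5  2.5] [74. 64. 58.]
259 [65.3  2.5  2.6] [74. 64. 58.]
261 [66.9  2.5  2.6] [74. 64. 58.]
263 [68.7  2.5  2.2] [73. 64. 58.]
265 [70.5  2.5  2.2] [74. 64. 58.]
267 [72.1  2.5  2.4] [74. 64. 58.]
269 [73.7  2.5  2.1] [73. 64. 58.]
271 [75.6  2.6  2.1] [73. 64. 58.]
273 [77.4  2.5  1.7] [73. 64. 58.]
275 [79.   2.5  2.2] [73. 64. 59.]
277 [80.7  2.5  1.7] [72. 63. 58.]
279 [82.7  2.6  1.5] [72. 64. 58.]
281 [84.1  2.6  1.8] [71. 63. 57.]
283 [86.1  2.6  1.4] [172.  60. 123.]
285 [87.7  2.5  1.7] [219.  64. 158.]
287 [89.2  2.6  2.3] [226.  71. 170.]
289 [91.3  2.6  1.4] [236.  80. 183.]
291 [  940.8    15.6 -1905.5] [206.  86. 153.]
276 145 3.8461538461538463
```

The ferrule runs 50.9 mm out from the plate's front. It is 50 mm long, and the brush sags 2.3 degrees in the clearance, which accounts for the rest: it is seated. Handing in.

```bash
python3 -c "from workcell import *; print(job_done())"
```

```text
the job is handed in; nothing more can be done
None
```

The brush is through both eyelets with its ferrule seated against the upper one and has been released; the rail kept its slant (about 41.8°, against 41.5° before), the jar, bowl and panels did not move, and the job is handed in at about 18 s.

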